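# Close the test-print easel and hold the UV lamp over its window

## Task

Make a test exposure: pull the easel's upright masking leaf fully down flat onto the coated sheet, then take the UV lamp out of its cradle and carry it high over the bottles and the beaker without disturbing them. Hold it lens down and level, centred over the leaf's window with its long side along the window's long side, about a centimetre above the leaf, and never let the lamp touch the easel. The program finishes while the gripper is still holding the lamp there, steady; do not put it down or let go.

Things in the scene. Friction and masses are not known exactly. Their poses are not given: they have to be found in the camera images.
- easel: fixed plywood bed 180 x 184 x 16 mm on the table carrying a yellow-green coated sheet; origin at its underside, z up, x from its near edge to its hinged far edge (+x), y along the hinge. The bed reaches from x = -86 to +94 mm.
- leaf (a joint): hinge angle (rad) of the masking leaf, a dark steel plate 150 mm long from the hinge, 160 wide, 6 thick. 0 = fully down on a hard stop (top face 24.5 mm above the table); 1.57 = upright at the bed's far edge; at most 1.75 (leaning away). It starts up. Stiff hinge: the leaf stays where it is left and needs 1 to 4 N at its free edge, all the way down.
- leaf_hinge (a point): on the hinge axis at mid-width, 76 mm to the easel's +x, 21.5 mm above the table. Axes turn with the leaf: x from the free edge to the hinge, y along the hinge axis, z out of the outer face (up when the leaf is down, away from the robot when it stands); the leaf's faces lie at z = -3 and +3 mm.
- leaf_tab (a point): centre of the red pull tab at the middle of the leaf's free edge, 160 mm from the hinge axis; the tab is 26 mm (out from the hinge: 147 to 173 mm) by 32 mm wide by 8 mm thick. Axes as leaf_hinge.
- window (a point): centre of the rectangular window through the leaf, on its outer (upper when down) face, 78 mm from the hinge axis; white outlined. The opening is 34 mm along its x and 84 mm along its y (long side, along the hinge). Axes as leaf_hinge; z points up when the leaf is down.
- lamp: loose hand-held UV lamp, 0.2 to 0.4 kg: white head 58 (x) x 112 (y) x 24 mm with a violet lens 50 x 104 mm on its underside, cooling fins up to 31 mm, and a black bridge grip on top. Origin at the centre of the lens's underside, z up. Either way round is equally good.
- lamp_grip (a point): centre of the lamp's black grip bar, 66 mm above the lens face, over its centre. Bar 26 mm wide (lamp x), 104 long (lamp y), at heights 54 to 78 mm above the lens; posts at its ends (37 to 51 mm off centre), open below its middle down to the fins at 31 mm. Take it from above across its 26 mm.
- cradle: fixed grey charging cradle 88 x 142 mm; the lamp stands in it with its lens 8 mm above the table inside a rim 18 mm high, about 3 mm play all round: lift it straight up. Origin at its underside, axes along the lamp's.
- bottle_a: bystander: brown bottle 60 mm across, 130 mm high, upright; origin at the centre of its foot
- bottle_b: bystander: brown bottle 54 mm across, 118 mm high, upright; origin at the centre of its foot
- measure: bystander: clear plastic measuring beaker 67 mm across, 74 mm high; origin at the centre of its foot

How it is judged:
By the outcome, as a careful person would: the job done as asked, in the order asked, and still so for the second after the job is handed in, while the arm keeps its last pose, push and grip.
It also fails if it takes over 69 s, if anything falls off the work surface, if the arm or the gripper's body presses on something with over 40 N, if the wrist force passes 120 N, or if a joint passes its speed limit or range.

## Robot

A 7-joint arm with a two-finger parallel gripper is mounted at the origin on the work surface; the furniture and walls round the work are solid. World frame = base frame: x ahead of the robot, y to its left, z up, the work surface at z = 0. Lengths are in m, angles in rad, forces in N, time in s.
With the tool pointing down it reaches from about 0.425 to 0.875 m from the base axis. Payload 4.7 kg.
Tool frame: the origin (TCP) lies at the very end of the fingers, on their centre line; the grasp point (between the pads) lies behind it (ctrl.tcp_to_grasp is the z of the grasp point in the tool frame, in m); z points along the fingers, y is the line along which they close (so a half turn about z gives the same grasp; the last joint's range is limited). The gripper opens to 87 mm and grips with 3 to 60 N. Pads are 19 mm wide; open, the fingers measure 117 mm over their backs; the gripper's body (75 mm by 190 mm) begins 51 mm behind the grasp point.
Start: joints at [1.159, 0.321, -0.07, 1.45, 0.023, 1.371, -0.057], TCP at [0.268, -0.592, 0.223] pointing down, gripper open.
Joint ranges: [-2.86, 2.86], [-0.3, 2.09], [-1.38, 1.24], [0.06, 2.45], [-1.56, 4.7], [0.09, 2.05], [-2.69, 2.69]. Speed limits (rad/s): [2.57, 2.57, 3.14, 3.14, 3.14, 3.14, 3.14].

## Interface

Orientations are given as a rotation vector (axis times angle).
In Python, from bench import ctrl gives the robot as it stands.
- The arm moves only by the tool step_arm, never from a script. Its argument "targets" is a list of rows, each a list of 7 numbers: the shift along the world's x, y, z in cm, then the turn, a rotation vector about the world's x, y, z in degrees, then the opening, from 0 (shut) to 1 (fully open). A call has exactly 5 rows; each row shifts and turns the commanded pose from where the row before left it; what a row does not reach is not made up. A row lasts 1/12 s, in which the tool goes at most 41.7 mm and 7.16 degrees, less where a joint would pass 70% of its speed; a pose out of reach is approached as far as the arm can. A call with a gripper value outside its range is refused whole. The fingers move at their own pace and stop on an object; "force" is the grip in N (left out, the last holds). Time passes only in rows, so rows that do not move let the fingers close, or fill a call up. It gives the time, the measured TCP pose, the force, the opening and the grip force at its end, in the units of the state.
- ctrl.get_state(): the state, without advancing time (a new reading comes with each control period).
- ctrl.get_image(name): name is "scene" or "top"; returns (picture, depth): 384x512x3 uint8, red, green, blue; 384x512 float32, m along the optical axis (not along the pixel's ray), 0 where there is no reading.
- ctrl.camera_params(name): a dict with "intrinsics" (3x3 intrinsics, pixels), "rvec" (rotation vector, rad) and "tvec" (3), from world to camera coordinates, as OpenCV has them. Camera axes: x right, y down, z forward; pixel columns grow to the right and rows downward; lengths in m; the calibration is good to about 2 mm. A picture is of the moment at which its call begins. camera_params takes no time and is no camera call.
- ctrl.close_job(): hands the job in; it is judged then, once.
The state is a dict: "time": time; "joint_positions": joint angles; "qd": joint speeds; "joint_torque": joint torques, N m; "position": TCP position; "tool_rot": TCP orientation; "ft_force": force on the tool from outside, world axes, zero at the start; "torque": the same for the moment, N m; "grip_width": opening from 0.0 (shut) to 1.0 (fully open); "grip_force": force on a finger pad.
Only numpy, scipy, OpenCV 4.12 (cv2) and the standard library are available. Lean on these libraries where they do the work, as an engineer would, in place of code of your own. Each camera call takes 0.05 s, during which the arm holds its last target. There are 200 camera calls.

## Working session

There is one attempt and no reset: what is moved stays moved. The work goes in short steps, Python scripts to look and compute and a tool call to move; the robot and the scene stay as the last step left them, time stands still between calls to the robot, and variables do not carry over. Pictures are saved under pics/ and viewed, at most 10 in all, crops included, and the job is handed in when it is done.

Besides the shell and the picture viewer there is one more tool, called after "Request:" as name(argument=value, ...), one argument or row to a line, values as JSON. step_arm: Moves the arm, as the interface text tells. Its arguments: {"type":"object","properties":{"targets":{"type":"array"},"force":{"type":"number"}},"required":["targets"]}

```bash
mkdir -p pics; ls; cat > h.py <<'E'
import numpy as np, cv2
from bench import ctrl
def cam(n):
    p=ctrl.camera_params(n); return np.array(p["intrinsics"],float),cv2.Rodrigues(np.array(p["rvec"],float))[0],np.array(p["tvec"],float).ravel()
def cloud(n,depth):
    K,R,t=cam(n); v,u=np.indices(depth.shape)
    c=np.stack([(u-K[0,2])/K[0,0]*depth,(v-K[1,2])/K[1,1]*depth,depth],-1)
    return (c-t)@R
def ray(n,uv,z):
    K,R,t=cam(n); uv=np.atleast_2d(uv).astype(float)
    d=np.c_[(uv-K[[0,1],[2,2]])/K[[0,1],[0,1]],np.ones(len(uv))]@R; o=-R.T@t
    return o+d*((z-o[2])/d[:,2])[:,None]
def snap(n,f):
    im,d=ctrl.get_image(n); cv2.imwrite(f"pics/{f}.png",im[:,:,::-1]); np.savez(f"pics/{f}.npz",im=im,d=d); return im,d
E
python3 - <<'E'
from h import *
for n in("scene","top"):
    im,d=snap(n,n+"0"); K,R,t=cam(n); print(n,-R.T@t,R[2],K[0,0])
s=ctrl.get_state(); print({k:np.round(v,3) for k,v in s.items()}, ctrl.tcp_to_grasp)
a=[cv2.imread(f"pics/{n}0.png") for n in("scene","top")]
E
```

```text
pics
scene [-0.02466342  0.49697275  0.61836002] [ 0.59899323 -0.5356248  -0.59524212] 476.8656426920088
top [0.32507314 0.02478843 1.08987778] [ 0.20388084 -0.01676925 -0.97885208] 418.8365353754197
{'time': np.float64(0.1), 'joint_positions': array([ 1.159,  0.322, -0.07 ,  1.452,  0.023,  1.371, -0.057]), 'qd': array([-0.001, -0.001, -0.001, -0.004, -0.002,  0.002,  0.001]), 'joint_torque': array([-1.0000e-03, -4.9257e+01, -4.0600e-01, -3.1340e+01, -6.4000e-02,
        4.0000e-02,  0.0000e+00]), 'position': array([ 0.268, -0.592,  0.222]), 'tool_rot': array([-3.069e+00, -6.640e-01,  1.000e-03]), 'ft_force': array([-0.801, -0.314,  0.167]), 'torque': array([-0.018,  0.006,  0.003]), 'grip_force': np.float64(0.0), 'grip_width': np.float64(1.0)} -0.0187
```

View pics/scene0.png

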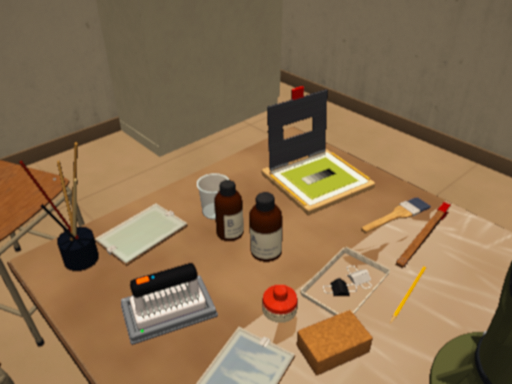

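View pics/top0.png

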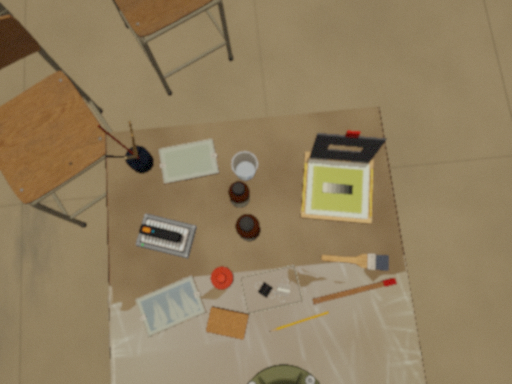

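The scene view shows the lamp in its cradle at (168,300), the bottles at (229,210) and (266,227), the beaker at (212,195), and the easel at (318,180) with its red tab at (298,93). In the top view, the lamp is at (165,235), the beaker at (245,163), the bottles at (239,192) and (248,227), the bed at (338,187) and the tab at (353,133).

```bash
cat > m.py <<'E'
from h import *
def blob(m,box):
    k=np.zeros(m.shape,bool); u0,u1,v0,v1=box; k[v0:v1,u0:u1]=1; return m&k
def rect(p): 
    r=cv2.minAreaRect((p[:,:2]*1000).astype(np.float32)); return np.round(cv2.boxPoints(r),1).tolist(),np.round(r[0],1),np.round(r[1],1),round(r[2],1)
if __name__=="__main__":
    for n in("scene","top"):
        z=np.load(f"pics/{n}0.npz"); im,d=z["im"],z["d"]; P=cloud(n,d); h=cv2.cvtColor(im,cv2.COLOR_RGB2HSV); H,S,V=[h[...,i] for i in range(3)]
        top=n=="top"
        print("==",n, "table z",np.median(P[300 if top else 230,150 if top else 150:,2][:10]))
        yg=blob((H>25)&(H<40)&(S>150),(300,380,145,225) if top else (262,380,140,215)); p=P[yg]; print("sheet",rect(p),np.median(p[:,2]))
        red=blob(((H<6)|(H>174))&(S>150)&(V>90),(330,370,120,145) if top else (285,310,80,105)); p=P[red]; print("tab",len(p),p.mean(0),p.min(0),p.max(0))
        lf=blob((V<75)&(P[...,2]>.03)&(P[...,2]<.25),(300,390,125,170) if top else (262,335,88,170)); p=P[lf]; c=p.mean(0); w=np.linalg.svd(p-c,full_matrices=False)[2]; print("leaf",len(p),c,w[2],p.min(0),p.max(0))
        bx=(130,205,208,262) if top else (115,222,255,345)
        q=blob((P[...,2]>.045)&(P[...,2]<.12),bx); p=P[q]
        hb=np.percentile(p[:,2],90); g=p[p[:,2]>.076]; print("lamp bar top z",hb,"n",len(g),rect(g))
        g=P[blob((P[...,2]>.008)&(P[...,2]<.023),bx)]; print("rim",rect(g))
        for nm,b in dict(A=(230,265,210,242),B=(224,254,176,206),M=(226,262,146,180)).items() if top else dict(A=(245,285,190,262),B=(214,244,178,242),M=(195,230,170,220)).items():
            q=blob((P[...,2]>.05)&(P[...,2]<.16),b); p=P[q]; print(nm,len(p),np.round(p.mean(0),3),p[:,2].max(),cv2.minEnclosingCircle((p[:,:2]*1000).astype(np.float32)))
E
python3 m.py
```

```text
== scene table z 0.009050714082651854
sheet ([[-141.60000610351562, 386.20001220703125], [521.0999755859375, -313.0], [638.0, -202.1999969482422], [-24.700000762939453, 497.0]], array([248.2,  92. ]), array([161. , 963.3]), 43.5) 0.0171163070466773
tab 130 [ 0.70279003 -0.31069521  0.1276367 ] [ 0.61056786 -1.79351363 -0.74770983] [ 2.06131544 -0.19932778  0.19380476]
leaf 2886 [ 0.60920739 -0.21111527  0.10396022] [ 0.97937929 -0.1815935  -0.08854385] [ 0.58754275 -0.29552512  0.03000936] [ 0.63269229 -0.13417801  0.17146821]
lamp bar top z 0.08609296524253919 n 972 ([[419.29998779296875, 210.60000610351562], [446.0, 201.8000030517578], [478.1000061035156, 299.8999938964844], [451.5, 308.6000061035156]], array([448.7, 255.2]), array([103.2,  28.1]), 71.8)
rim ([[385.0, 204.89999389648438], [576.4000244140625, 138.5], [622.0999755859375, 270.3999938964844], [430.70001220703125, 336.70001220703125]], array([503.5, 237.6]), array([139.5, 202.6]), 70.9)
A 1383 [0.433 0.054 0.093] 0.1314523544199823 ((442.6324157714844, 44.289981842041016), 30.185983657836914)
B 1045 [0.527 0.062 0.084] 
[... 633 characters left out ...]
1411 n 455 ([[420.6000061035156, 208.3000030517578], [444.79998779296875, 199.6999969482422], [478.8999938964844, 295.3999938964844], [454.70001220703125, 304.0]], array([449.7, 251.9]), array([101.6,  25.7]), 70.4)
rim ([[381.0, 182.0], [462.79998779296875, 154.0], [514.4000244140625, 304.6000061035156], [432.6000061035156, 332.70001220703125]], array([447.7, 243.3]), array([159.3,  86.5]), 71.1)
A 520 [0.441 0.041 0.106] 0.13405307948940776 ((444.7619934082031, 40.90607833862305), 30.11162567138672)
B 437 [0.528 0.053 0.095] 0.12106515070702473 ((542.8076782226562, 47.20736312866211), 40.30415725708008)
M 208 [0.61  0.034 0.068] 0.07727734871077034 ((603.3036499023438, 33.92087173461914), 33.63888168334961)
  return _methods._mean(a, axis=axis, dtype=dtype,
  ret = ret.dtype.type(ret / rcount)
```

```bash
python3 - <<'E'
from m import *
a=np.radians(-10.6)
for n in("scene","top"):
    z=np.load(f"pics/{n}0.npz"); im,d=z["im"],z["d"]; P=cloud(n,d); h=cv2.cvtColor(im,cv2.COLOR_RGB2HSV); H,S,V=[h[...,i] for i in range(3)]; top=n=="top"
    lf=blob((V<75)&(P[...,2]>.03)&(P[...,2]<.25),(300,390,125,170) if top else (262,335,88,170)); p=P[lf]
    for _ in range(3):
        c=np.median(p,0); c=p.mean(0); w=np.linalg.svd(p-c,full_matrices=False)[2][2]; w*=np.sign(w[0]); p=p[abs((p-c)@w)<.004]
    yaw=np.arctan2(w[1],w[0]); ex=np.array([np.cos(yaw),np.sin(yaw),0]); ey=np.array([-ex[1],ex[0],0]); 
    lat=p@ey; k=(p[:,2]>.05)&(p[:,2]<.15)
    print(n,len(p),"yaw",np.degrees(yaw),"tilt",np.degrees(np.arcsin(-w[2])),"lat",np.percentile(lat[k],[0.5,99.5]),"zmax",p[:,2].max())
    # inner face at z=.0215 : x along ex ; hinge axis = +3mm outwards
    x0=(c@w-w[2]*.0215)/(w[:2]@ex[:2])+.003
    ym=np.percentile(lat[k],[0.5,99.5]).mean(); print(" hinge",x0*ex+ym*ey)
    o=P[blob((H>10)&(H<25)&(S>110)&(V>120)&(P[...,2]>.008)&(P[...,2]<.03),(295,385,145,228) if top else (258,380,140,215))]
    print(" bed ex",np.percentile(o@ex,[.5,99.5]),"ey",np.percentile(o@ey,[.5,99.5]), rect(o))
    red=blob(((H<8)|(H>172))&(S>130)&(V>80),(330,370,120,145) if top else (285,310,80,105)); t=P[red]; t=t[(t[:,2]>.15)&(t[:,2]<.21)]; print(" tab",t.mean(0),"ey",(t@ey).mean(),"x",(t@ex).mean())
    print("TCP pix")
E
```

```text
scene 2851 yaw -10.498687766208619 tilt 5.058396820289162 lat [-0.17663478 -0.02041544] zmax 0.17146821282577568
 hinge [ 0.60461594 -0.21224721  0.        ]
 bed ex [0.46948813 0.64786318] ey [-0.1907218  -0.00762649] ([[425.20001220703125, -273.8999938964844], [603.0, -308.20001220703125], [638.2000122070312, -126.0], [460.3999938964844, -91.80000305175781]], array([ 531.7, -200. ]), array([185.5, 181.1]), 79.1)
 tab [ 0.61624008 -0.21427496  0.18287794] ey -0.09840084295355057 x 0.644967344446253
TCP pix
top 1284 yaw -10.697648494874919 tilt 4.997305644663098 lat [-0.17644173 -0.02197227] zmax 0.17733696691413328
 hinge [ 0.60434443 -0.21512805  0.        ]
 bed ex [0.47137083 0.64627776] ey [-0.19232743 -0.00824325] ([[426.8999938964844, -275.8999938964844], [599.2999877929688, -309.8999938964844], [635.2000122070312, -128.39999389648438], [462.70001220703125, -94.4000015258789]], array([ 531. , -202.1]), array([185. , 175.8]), 78.8)
 tab [ 0.6174199  -0.21739648  0.1888635 ] ey -0.09900885481713363 x 0.6470439031593657
TCP pix
```

Request:
step_arm(
  targets=[
    [2.5, 2.5, 0.4, 0, 0, -7, 0],
    [2.5, 2.5, 0.4, 0, 0, -7, 0],
    [2.5, 2.5, 0.4, 0, 0, -7, 0],
    [2.5, 2.5, 0.4, 0, 0, -7, 0],
    [2.5, 2.5, 0.4, 0, 0, -7, 0],
  ],
  force=20,
)

```text
time: 0.52
position: [0.3942, -0.4655, 0.2423]
tool_rot: [-3.127, 0.3, 0.001]
ft_force: [0.6, -0.1, 1.3]
grip_width: 0.71
grip_force: 0.0
```

Request:
step_arm(
  targets=[
    [2.5, 2.5, 0, 0, 0, 0, 0],
    [2.5, 2.5, 0, 0, 0, 0, 0],
    [2.5, 2.5, 0, 0, 0, 0, 0],
    [2.5, 2.5, 0, 0, 0, 0, 0],
    [2.5, 2.5, 0, 0, 0, 0, 0],
  ],
)

```text
time: 0.93
position: [0.5192, -0.3405, 0.2422]
tool_rot: [-3.128, 0.29, 0.001]
ft_force: [1.0, -0.9, -0.1]
grip_width: 0.324
grip_force: 0.0
```

Request:
step_arm(
  targets=[
    [2.5, 2.5, 0, 0, 0, 0, 0],
    [2.5, 2.5, 0, 0, 0, 0, 0],
    [2.5, 2.5, 0, 0, 0, 0, 0],
    [2.5, 2.5, 0, 0, 0, 0, 0],
    [2.5, 2, 0, 0, 0, 0, 0],
  ],
)

```text
time: 1.35
position: [0.6445, -0.2192, 0.2422]
tool_rot: [-3.127, 0.288, 0.001]
ft_force: [-0.0, 0.9, 0.1]
grip_width: 0.018
grip_force: 0.0
```

Request:
step_arm(
  targets=[
    [0, 0, -2, 0, 0, 0, 0],
    [0, -0.3, -2, 0, 0, 0, 0],
    [0, 0, -2, 0, 0, 0, 0],
    [0, 0, -2, 0, 0, 0, 0],
    [0, 0, 0, 0, 0, 0, 0],
  ],
)

```text
time: 1.77
position: [0.6404, -0.2242, 0.1569]
tool_rot: [-3.126, 0.29, 0.014]
ft_force: [-0.2, -0.3, -0.3]
grip_width: 0.007
grip_force: 0.0
```

```bash
python3 - <<'E'
from h import *
im,d=snap("scene","s1"); im2,d2=snap("top","t1")
c=lambda i,u0,v0:cv2.resize(i[v0:v0+190,u0:u0+190,::-1],(400,400))
cv2.imwrite("pics/c1.png",np.hstack([c(im,200,50),c(im2,250,60)]))
E
```

```text
(no output)
```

View pics/c1.png

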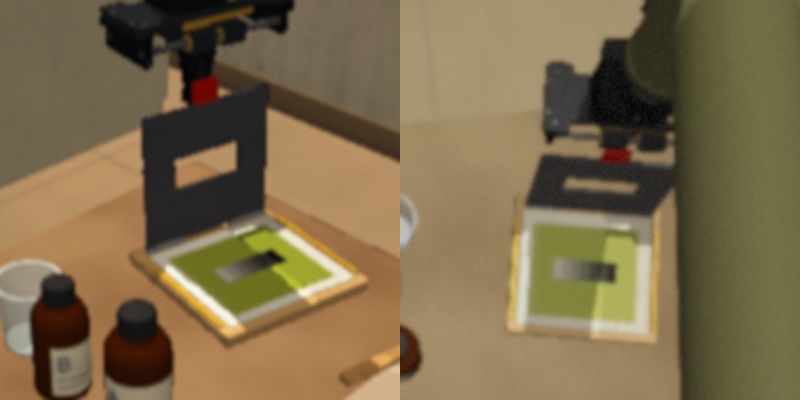

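The picture shows the closed fingers hanging behind the red tab, at (204,90) in the left crop and (617,155) in the right. I can start pulling the leaf along its arc.

Request:
step_arm(
  targets=[
    [-0.52, 0.1, 0, 0, 0, 0, 0],
    [-0.52, 0.1, 0, 0, 0, 0, 0],
    [-0.52, 0.1, 0, 0, 0, 0, 0],
    [-0.52, 0.1, 0, 0, 0, 0, 0],
    [-0.52, 0.1, 0, 0, 0, 0, 0],
  ],
)

```text
time: 2.28
position: [0.6179, -0.2201, 0.1642]
tool_rot: [3.127, -0.29, 0.005]
ft_force: [1.8, 0.1, 1.8]
grip_width: 0.005
grip_force: 1.1
```

Request:
step_arm(
  targets=[
    [-0.7, 0.13, -0.08, 0, 0, 0, 0],
    [-0.7, 0.13, -0.08, 0, 0, 0, 0],
    [-0.7, 0.13, -0.08, 0, 0, 0, 0],
    [-0.7, 0.13, -0.08, 0, 0, 0, 0],
    [-0.7, 0.13, -0.08, 0, 0, 0, 0],
  ],
)

```text
time: 2.7
position: [0.5814, -0.2133, 0.158]
tool_rot: [-3.128, 0.29, 0.001]
ft_force: [2.4, 0.7, -2.1]
grip_width: 0.006
grip_force: 1.3
```

Request:
step_arm(
  targets=[
    [-0.65, 0.12, -0.26, 0, 0, 0, 0],
    [-0.65, 0.12, -0.26, 0, 0, 0, 0],
    [-0.65, 0.12, -0.26, 0, 0, 0, 0],
    [-0.65, 0.12, -0.26, 0, 0, 0, 0],
    [-0.65, 0.12, -0.26, 0, 0, 0, 0],
  ],
)

```text
time: 3.12
position: [0.5493, -0.2073, 0.1451]
tool_rot: [-3.128, 0.29, 0.0]
ft_force: [2.1, -1.3, -0.2]
grip_width: 0.003
grip_force: 0.9
```

Request:
step_arm(
  targets=[
    [-0.6, 0.11, -0.46, 0, 0, 0, 0],
    [-0.6, 0.11, -0.48, 0, 0, 0, 0],
    [-0.6, 0.11, -0.5, 0, 0, 0, 0],
    [-0.6, 0.11, -0.53, 0, 0, 0, 0],
    [-0.6, 0.11, -0.56, 0, 0, 0, 0],
  ],
)

```text
time: 3.53
position: [0.5191, -0.2018, 0.1196]
tool_rot: [3.128, -0.29, -0.001]
ft_force: [-0.3, 0.5, 1.9]
grip_width: 0.004
grip_force: 0.8
```

Request:
step_arm(
  targets=[
    [-0.48, 0.09, -0.5, 0, 0, 0, 0],
    [-0.46, 0.09, -0.53, 0, 0, 0, 0],
    [-0.44, 0.08, -0.56, 0, 0, 0, 0],
    [-0.42, 0.08, -0.58, 0, 0, 0, 0],
    [-0.38, 0.07, -0.6, 0, 0, 0, 0],
  ],
)

```text
time: 3.95
position: [0.4977, -0.1978, 0.0919]
tool_rot: [3.128, -0.29, -0.0]
ft_force: [0.1, 0.1, 1.5]
grip_width: 0.007
grip_force: 0.7
```

Request:
step_arm(
  targets=[
    [-0.34, 0.06, -0.62, 0, 0, 0, 0],
    [-0.31, 0.06, -0.64, 0, 0, 0, 0],
    [-0.28, 0.05, -0.65, 0, 0, 0, 0],
    [-0.25, 0.05, -0.66, 0, 0, 0, 0],
    [-0.22, 0.04, -0.68, 0, 0, 0, 0],
  ],
)

```text
time: 4.37
position: [0.4838, -0.1952, 0.0593]
tool_rot: [-3.128, 0.29, 0.0]
ft_force: [0.1, 0.4, 1.4]
grip_width: 0.006
grip_force: 0.7
```

Request:
step_arm(
  targets=[
    [-0.18, 0.03, -0.7, 0, 0, 0, 0],
    [-0.15, 0.02, -0.7, 0, 0, 0, 0],
    [-0.1, 0.02, -0.7, 0, 0, 0, 0],
    [-0.05, 0.01, -0.7, 0, 0, 0, 0],
    [0, 0, -0.6, 0, 0, 0, 0],
  ],
)

```text
time: 4.78
position: [0.4788, -0.1943, 0.0251]
tool_rot: [-3.128, 0.29, 0.002]
ft_force: [-0.8, 1.0, 1.2]
grip_width: 0.003
grip_force: 0.7
```

Request:
step_arm(
  targets=[
    [0, 0, -0.2, 0, 0, 0, 0],
    [0, 0, -0.1, 0, 0, 0, 0],
    [0, 0, 0, 0, 0, 0, 0],
    [0, 0, 0, 0, 0, 0, 0],
    [0, 0, 0, 0, 0, 0, 0],
  ],
)

```text
time: 5.2
position: [0.4789, -0.1943, 0.0247]
tool_rot: [3.128, -0.29, -0.003]
ft_force: [-7.4, 3.7, 17.3]
grip_width: 0.003
grip_force: 9.0
```

The leaf reached its stop: tip height 24.7 mm with 17 N on it. Next I'll lift and carry the open gripper high over to the lamp.

Request:
step_arm(
  targets=[
    [0, 0, 1.5, 0, 0, 0, 0],
    [0, 0, 3.5, 0, 0, 0, 0],
    [0, 0, 4.1, 0, 0, 0, 0],
    [0, 0, 4.1, 0, 0, 0, 0],
    [0, 0, 4.1, 0, 0, 0, 0],
  ],
)

```text
time: 5.62
position: [0.4791, -0.1945, 0.1974]
tool_rot: [3.128, -0.29, -0.0]
ft_force: [1.6, -0.5, -0.1]
grip_width: 0.004
grip_force: 0.0
```

Request:
step_arm(
  targets=[
    [0, 3, 3, 0, 0, 5.4, 1],
    [0, 3, 2, 0, 0, 5.4, 1],
    [0, 3, 1, 0, 0, 5.4, 1],
    [0, 3, 0, 0, 0, 5.4, 1],
    [0, 3, 0, 0, 0, 5.4, 1],
  ],
)

```text
time: 6.03
position: [0.48, -0.0439, 0.2564]
tool_rot: [3.107, 0.454, 0.004]
ft_force: [-0.5, 0.7, -0.9]
grip_width: 0.295
grip_force: 0.0
```

Request:
step_arm(
  targets=[
    [0, 3, 0, 0, 0, 5.4, 1],
    [0, 3, 0, 0, 0, 5.4, 1],
    [0, 3, 0, 0, 0, 5.4, 1],
    [0, 3, 0, 0, 0, 5.4, 1],
    [0, 3, 0, 0, 0, 5.4, 1],
  ],
)

```text
time: 6.45
position: [0.4794, 0.1063, 0.2553]
tool_rot: [2.916, 1.168, 0.001]
ft_force: [0.1, 0.4, -0.1]
grip_width: 0.681
grip_force: 0.0
```

Request:
step_arm(
  targets=[
    [-0.6, 3, 0, 0, 0, 5.4, 1],
    [-0.6, 3, 0, 0, 0, 5.4, 1],
    [-0.6, 3, 0, 0, 0, 5.4, 1],
    [-0.6, 3, 0, 0, 0, 5.4, 1],
    [-0.6, 2.8, 0, 0, 0, 5.4, 1],
  ],
)

```text
time: 6.87
position: [0.449, 0.2547, 0.2553]
tool_rot: [2.563, 1.817, 0.001]
ft_force: [0.6, -0.2, -0.2]
grip_width: 0.983
grip_force: 0.0
```

```bash
python3 - <<'E'
from m import *
from scipy.spatial.transform import Rotation as Ro
s=ctrl.get_state(); R=Ro.from_rotvec(s["tool_rot"]).as_matrix(); print(s["position"],np.degrees(np.arctan2(R[1,0],R[0,0])),R[:,2],s["grip_width"])
im,d=snap("top","t2"); im2,d2=snap("scene","s2")
cv2.imwrite("pics/c2.png",np.hstack([cv2.resize(i[...,::-1],(400,300)) for i in (im2,im)]))
P=cloud("top",d); w=blob((P[...,2]>.018)&(P[...,2]<.035)&(im.max(-1)<80),(290,390,140,240)); p=P[w]; print("leaf",len(p),rect(p),np.percentile(p[:,2],[5,50,95]))
E
```

```text
[0.44903845 0.25471993 0.25527523] 70.67995717616375 [ 5.76629188e-04  3.83926640e-04 -9.99999760e-01] 0.9830633689816878
leaf 17 ([[514.0, -227.5], [514.5999755859375, -238.0], [529.9000244140625, -237.10000610351562], [529.4000244140625, -226.60000610351562]], array([ 522. , -232.3]), array([15.4, 10.5]), 3.2) [0.0183811  0.01923269 0.02104256]
```

View pics/c2.png

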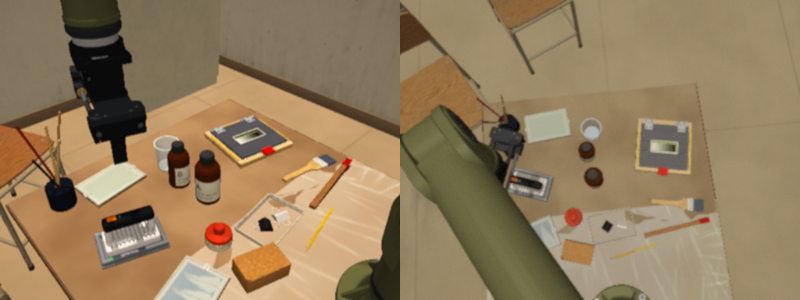

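The leaf now lies flat on the bed, at (250,140) in the left half and (663,147) in the right. The gripper hangs over the lamp at (120,160), clear of the bottles and beaker. I'll go down onto the grip bar.

Request:
step_arm(
  targets=[
    [0, -0.1, -3.5, 0, 0, 0.3, 1],
    [0, 0, -3.5, 0, 0, 0, 1],
    [0, 0, -3.5, 0, 0, 0, 1],
    [0, 0, -3, 0, 0, 0, 1],
    [0, 0, -2, 0, 0, 0, 1],
  ],
)

```text
time: 7.38
position: [0.4482, 0.2501, 0.097]
tool_rot: [-2.564, -1.815, 0.006]
ft_force: [0.1, -0.4, 0.1]
grip_width: 1.004
grip_force: 0.0
```

Request:
step_arm(
  targets=[
    [0, 0, -1.5, 0, 0, 0, 1],
    [0, 0, -1, 0, 0, 0, 1],
    [0, 0, -1, 0, 0, 0, 1],
    [0, 0, -0.6, 0, 0, 0, 1],
    [0, 0, -0.3, 0, 0, 0, 1],
  ],
)

```text
time: 7.8
position: [0.4495, 0.2517, 0.056]
tool_rot: [2.563, 1.817, -0.0]
ft_force: [0.2, -0.6, 0.4]
grip_width: 1.003
grip_force: 0.0
```

```bash
python3 - <<'E'
from m import *
s=ctrl.get_state(); print(s["position"],s["ft_force"])
im,d=snap("scene","s3"); cv2.imwrite("pics/c3.png",cv2.resize(im[190:350,80:280,::-1],(600,480)))
z=np.load("pics/t2.npz"); s=np.load("pics/s2.npz")
for n,z,b,in(("top",z,(295,395,140,232)),("scene",s,(255,385,140,210))):
    h=cv2.cvtColor(z["im"],cv2.COLOR_RGB2HSV); dk=blob(h[...,2]<105,b).astype(np.uint8)
    c,hi=cv2.findContours(dk,cv2.RETR_CCOMP,cv2.CHAIN_APPROX_NONE)
    o=max(c,key=cv2.contourArea); print(n,"leaf outer",rect(ray(n,o[:,0],.0245)))
    for k,q in enumerate(c):
        if hi[0][k][3]>=0 and cv2.contourArea(q)>60: print("  hole",rect(ray(n,q[:,0],.0245)))
    red=blob(((h[...,0]<8)|(h[...,0]>172))&(h[...,1]>130)&(h[...,2]>80),(b[0],b[1],b[2],b[3]+5)); v,u=np.nonzero(red); print("  tab",len(u),ray(n,np.c_[u,v],.0255).mean(0))
E
```

```text
[0.44947757 0.25174279 0.05602376] [ 0.21538206 -0.60584476  0.3931401 ]
top leaf outer ([[446.0, -261.8999938964844], [584.2000122070312, -289.3999938964844], [614.0, -140.0], [475.79998779296875, -112.5]], array([ 530., -201.]), array([152.3, 140.9]), 78.7)
  hole ([[489.1000061035156, -247.3000030517578], [546.5999755859375, -259.0], [568.5, -150.60000610351562], [511.0, -139.0]], array([ 528.8, -199. ]), array([110.5,  58.7]), 78.6)
  tab 119 [ 0.44723204 -0.18605914  0.0255    ]
scene leaf outer ([[439.3999938964844, -260.5], [585.5, -287.1000061035156], [614.0, -130.60000610351562], [468.0, -103.9000015258789]], array([ 526.7, -195.5]), array([159.1, 148.5]), 79.7)
  hole ([[490.79998779296875, -247.3000030517578], [546.4000244140625, -257.6000061035156], [565.4000244140625, -155.39999389648438], [509.79998779296875, -145.10000610351562]], array([ 528.1, -201.3]), array([103.9,  56.6]), 79.5)
  tab 144 [ 0.44592263 -0.18245316  0.0255    ]
```

View pics/c3.png

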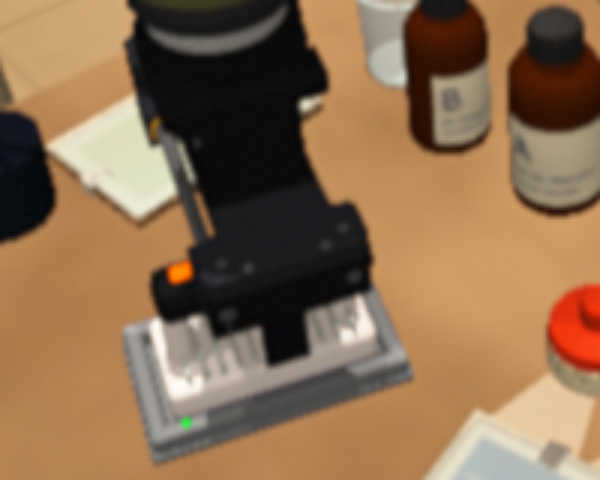

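The fingers straddle the grip bar at (285,330), with the orange switch at (180,272) and both bottles clear. I'll close on the bar.

Request:
step_arm(
  targets=[
    [0, 0, -0.07, 0, 0, 0, 0],
    [0, 0, 0, 0, 0, 0, 0],
    [0, 0, 0, 0, 0, 0, 0],
    [0, 0, 0, 0, 0, 0, 0],
    [0, 0, 0, 0, 0, 0, 0],
  ],
  force=40,
)

```text
time: 8.27
position: [0.4497, 0.2521, 0.0563]
tool_rot: [2.562, 1.817, 0.001]
ft_force: [0.1, -0.6, -0.2]
grip_width: 0.705
grip_force: 0.0
```

Request:
step_arm(
  targets=[
    [0, 0, 0, 0, 0, 0, 0],
    [0, 0, 0, 0, 0, 0, 0],
    [0, 0, 0, 0, 0, 0, 0],
    [0, 0, 0, 0, 0, 0, 0],
    [0, 0, 0, 0, 0, 0, 0],
  ],
)

```text
time: 8.68
position: [0.4494, 0.252, 0.0558]
tool_rot: [2.562, 1.818, 0.0]
ft_force: [-0.1, 0.5, -0.2]
grip_width: 0.325
grip_force: 0.0
```

Request:
step_arm(
  targets=[
    [0, 0, 0, 0, 0, 0, 0],
    [0, 0, 0, 0, 0, 0, 0],
    [0, 0, 0, 0, 0, 0, 0],
    [0, 0, 0, 0, 0, 0, 0],
    [0, 0, 0, 0, 0, 0, 0],
  ],
)

```text
time: 9.1
position: [0.4493, 0.252, 0.0558]
tool_rot: [2.562, 1.818, -0.0]
ft_force: [0.3, -0.2, 0.5]
grip_width: 0.296
grip_force: 40.0
```

Gripped: 0.296 × 87 = 25.8 mm, which matches the 26 mm bar. I'll lift straight up, slowly at first.

Request:
step_arm(
  targets=[
    [0, 0, 0.3, 0, 0, 0, 0],
    [0, 0, 0.5, 0, 0, 0, 0],
    [0, 0, 0.7, 0, 0, 0, 0],
    [0, 0, 0.8, 0, 0, 0, 0],
    [0, 0, 1, 0, 0, 0, 0],
  ],
)

```text
time: 9.52
position: [0.4491, 0.2519, 0.0895]
tool_rot: [-2.562, -1.818, 0.001]
ft_force: [0.3, 0.3, -1.9]
grip_width: 0.294
grip_force: 40.0
```

Request:
step_arm(
  targets=[
    [0, 0, 1.5, 0, 0, 0, 0],
    [0, 0, 2, 0, 0, 0, 0],
    [0, 0, 2.5, 0, 0, 0, 0],
    [0, 0, 2.5, 0, 0, 0, 0],
    [0, 0, 2.5, 0, 0, 0, 0],
  ],
)

```text
time: 9.93
position: [0.4492, 0.2521, 0.201]
tool_rot: [2.562, 1.818, 0.001]
ft_force: [0.2, 0.7, -3.6]
grip_width: 0.291
grip_force: 40.0
```

Request:
step_arm(
  targets=[
    [0, 0, 2.5, 0, 0, 0, 0],
    [0, 0, 2.5, 0, 0, 0, 0],
    [0, 0, 2, 0, 0, 0, 0],
    [0, 0, 1, 0, 0, 0, 0],
    [0, 0, 0, 0, 0, 0, 0],
  ],
)

```text
time: 10.35
position: [0.4504, 0.2529, 0.2819]
tool_rot: [2.561, 1.817, 0.008]
ft_force: [0.3, 0.2, -2.9]
grip_width: 0.294
grip_force: 40.0
```

```bash
python3 - <<'E'
from m import *
s=ctrl.get_state(); print(s["position"],s["tool_rot"],s["ft_force"],s["torque"],s["grip_width"])
im,d=snap("scene","s4"); cv2.imwrite("pics/c4.png",cv2.resize(im[100:340,20:320,::-1],(750,600)))
E
```

```text
[0.4503677  0.25291414 0.28188905] [2.56089504 1.81693159 0.00794241] [ 0.27241052  0.217911   -2.89600099] [ 0.02328986 -0.11174188  0.04680944] 0.29361654468411985
```

View pics/c4.png

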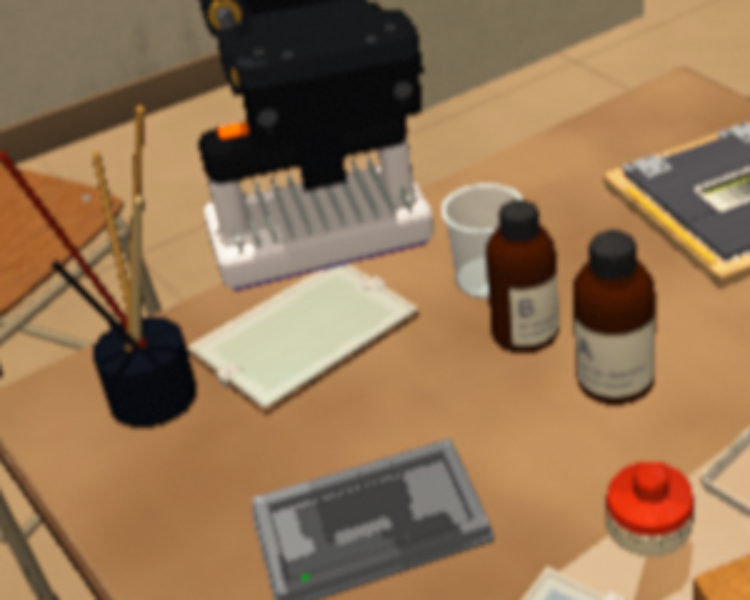

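The lamp is lifted level, its head at (320,230) in the crop, and it is clear of the empty cradle at (370,515). The bottles are at (522,275) and (613,315), undisturbed. I'll carry it high to above the window.

Request:
step_arm(
  targets=[
    [0.1, -0.6, 0, 0, 0, 0, 0],
    [0.2, -1.3, 0, 0, 0, 0.4, 0],
    [0.4, -2, 0, 0, 0, 0.5, 0],
    [0.4, -2.5, 0, 0, 0, 0.5, 0],
    [0.4, -2.5, 0, 0, 0, 0.5, 0],
  ],
)

```text
time: 10.82
position: [0.4634, 0.1615, 0.2769]
tool_rot: [-2.529, -1.861, 0.005]
ft_force: [0.2, -0.1, -2.7]
grip_width: 0.292
grip_force: 40.0
```

Request:
step_arm(
  targets=[
    [0.4, -2.5, 0, 0, 0, 0.5, 0],
    [0.4, -2.5, 0, 0, 0, 0.5, 0],
    [0.4, -2.5, 0, 0, 0, 0.5, 0],
    [0.4, -2.5, 0, 0, 0, 0.5, 0],
    [0.4, -2.5, 0, 0, 0, 0.5, 0],
  ],
)

```text
time: 11.23
position: [0.4832, 0.036, 0.2769]
tool_rot: [-2.489, -1.914, 0.004]
ft_force: [-0.8, 1.0, -2.5]
grip_width: 0.295
grip_force: 40.0
```

Request:
step_arm(
  targets=[
    [0.4, -2.5, 0, 0, 0, 0.5, 0],
    [0.4, -2.5, 0, 0, 0, 0.5, 0],
    [0.4, -2.5, 0, 0, 0, 0.5, 0],
    [0.4, -2.5, 0, 0, 0, 0.5, 0],
    [0.5, -2.5, 0, 0, 0, 0.5, 0],
  ],
)

```text
time: 11.65
position: [0.5041, -0.0887, 0.2768]
tool_rot: [-2.446, -1.967, 0.004]
ft_force: [0.6, -0.0, -3.5]
grip_width: 0.293
grip_force: 40.0
```

Request:
step_arm(
  targets=[
    [0.5, -2.5, 0, 0, 0, 0.5, 0],
    [0.5, -2.5, 0, 0, 0, 0.5, 0],
    [0.4, -2.5, 0, 0, 0, 0.5, 0],
    [0.4, -1.9, 0, 0, 0, 0, 0],
    [0.1, -1.0, 0, 0, 0, 0, 0],
  ],
)

```text
time: 12.07
position: [0.523, -0.1947, 0.2763]
tool_rot: [-2.424, -1.994, 0.005]
ft_force: [-0.9, 0.2, -2.9]
grip_width: 0.297
grip_force: 40.0
```

Request:
step_arm(
  targets=[
    [0, 0, -1.5, 0, 0, 0, 0],
    [0, 0, -3, 0, 0, 0, 0],
    [0, 0, -3, 0, 0, 0, 0],
    [0, 0, -2.5, 0, 0, 0, 0],
    [0, 0, -1, 0, 0, 0, 0],
  ],
)

```text
time: 12.48
position: [0.5209, -0.1895, 0.1635]
tool_rot: [-2.416, -1.996, 0.006]
ft_force: [-0.3, 0.2, -3.9]
grip_width: 0.293
grip_force: 40.0
```

Request:
step_arm(
  targets=[
    [0, 0, 0, 0, 0, 0, 0],
    [0, 0, 0, 0, 0, 0, 0],
    [0, 0, 0, 0, 0, 0, 0],
    [0, 0, 0, 0, 0, 0, 0],
    [0, 0, 0, 0, 0, 0, 0],
  ],
)

```text
time: 12.9
position: [0.5254, -0.1913, 0.1706]
tool_rot: [2.42, 1.999, 0.002]
ft_force: [0.4, -0.7, -2.6]
grip_width: 0.295
grip_force: 40.0
```

```bash
python3 - <<'E'
from m import *
s=ctrl.get_state(); print(s["position"],s["tool_rot"],np.degrees(2*np.arctan2(s["tool_rot"][1],s["tool_rot"][0])),s["ft_force"],s["grip_width"])
im,d=snap("scene","s5"); im2,d2=snap("top","t5"); cv2.imwrite("pics/c5.png",np.hstack([cv2.resize(i,(400,400))[...,::-1] for i in(im[60:230,220:390],im2[90:260,260:430])]))
E
```

```text
[ 0.52536279 -0.19126677  0.17056245] [2.42032187e+00 1.99880273e+00 2.16303267e-03] 79.10262933251262 [ 0.4259864  -0.74136891 -2.64754932] 0.29456969497783064
```

View pics/c5.png

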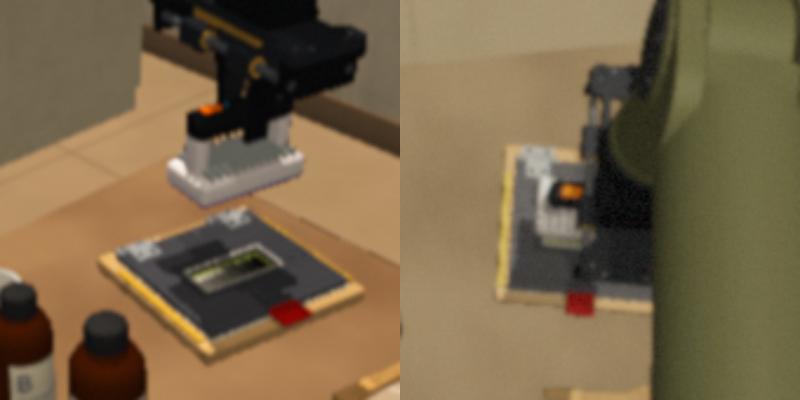

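The lamp hovers level above the easel, its head at (236,170) in the left crop. The window is below it at (235,268) and the tab at (290,312). I'll measure where the head sits relative to the tool.

```bash
python3 - <<'E'
from m import *
T=np.array([.5254,-.1913]); a=np.radians(79.1); ey=np.array([np.cos(a),np.sin(a)]); ex=np.array([ey[1],-ey[0]])
for n in("scene","top"):
    z=np.load(f"pics/{'s' if n=='scene' else 't'}5.npz"); im,d=z["im"],z["d"]; P=cloud(n,d)
    h=cv2.cvtColor(im,cv2.COLOR_RGB2HSV)
    m=(P[...,2]>.115)&(P[...,2]<.152)&(np.hypot(P[...,0]-T[0],P[...,1]-T[1])<.09)
    p=P[m]; q=p[:,:2]-T; print(n,len(p),"x",np.percentile(q@ex,[.5,2,98,99.5]),"y",np.percentile(q@ey,[.5,2,98,99.5]),"z",np.percentile(p[:,2],[1,50,99]))
    k=m&(P[...,2]<.142); p=P[k]; q=(p[:,:2]-T)
    for nm,f in(("near x-face",(q@ex<-.02)),("+y face",(q@ey>.048))): 
        g=p[f]; 
        if len(g)>30: print(nm,len(g),np.median((g[:,:2]-T)@(ex if 'x' in nm else ey)), np.polyfit((g[:,:2]-T)@(ey if 'x' in nm else ex),(g[:,:2]-T)@(ex if 'x' in nm else ey),1))
    if n=="scene":
        v,u=np.nonzero(m); b=np.round(ray(n,[[0,0]],.1)) 
        # lower edge heights along near x-face
        for lo,hi in((-.05,-.02),(.02,.05)):
            g=p[((p[:,:2]-T)@ey>lo)&((p[:,:2]-T)@ey<hi)&(q@ex<-.02)]; print("low z",lo,np.percentile(g[:,2],3) if len(g) else None)
E
```

```text
scene 933 x [-0.03153661 -0.0307814   0.02213176  0.02512389] y [-0.04853569 -0.04507621  0.05967999  0.06038404] z [0.12324415 0.14387799 0.15191802]
near x-face 311 -0.028641423721996618 [ 0.01299306 -0.02833138]
+y face 143 0.05818348228175377 [0.07523647 0.05776569]
low z -0.05 0.12379189558648027
low z 0.02 0.12351976879840335
top 253 x [-0.02962762 -0.02947536  0.02720566  0.02807758] y [0.00089211 0.00447739 0.05753722 0.0577488 ] z [0.13205237 0.14544185 0.15187794]
near x-face 31 -0.028670420480164428 [ 0.05594082 -0.0300868 ]
```

Request:
step_arm(
  targets=[
    [0.05, -0.3, -0.5, 0, 0, 0, 0],
    [0.1, -0.4, -1.2, 0, 0, 0, 0],
    [0, -0.36, -1.8, 0, 0, 0, 0],
    [0, 0, -1.8, 0, 0, 0, 0],
    [0, 0, -1.2, 0, 0, 0, 0],
  ],
)

```text
time: 13.42
position: [0.5244, -0.2021, 0.1009]
tool_rot: [-2.421, -1.998, 0.003]
ft_force: [-1.2, 0.6, -3.0]
grip_width: 0.297
grip_force: 40.0
```

Request:
step_arm(
  targets=[
    [0, 0, -0.6, 0, 0, 0, 0],
    [0, 0, -0.2, 0, 0, 0, 0],
    [0, 0, 0, 0, 0, 0, 0],
    [0, 0, 0, 0, 0, 0, 0],
    [0, 0, 0, 0, 0, 0, 0],
  ],
)

```text
time: 13.83
position: [0.5267, -0.2018, 0.0969]
tool_rot: [2.421, 1.999, 0.002]
ft_force: [0.1, -0.3, -2.8]
grip_width: 0.297
grip_force: 40.0
```

Request:
step_arm(
  targets=[
    [0, 0, 0, 0, 0, 0, 0],
    [0, 0, 0, 0, 0, 0, 0],
    [0, 0, 0, 0, 0, 0, 0],
    [0, 0, 0, 0, 0, 0, 0],
    [0, 0, 0, 0, 0, 0, 0],
  ],
)

```text
time: 14.25
position: [0.5259, -0.2016, 0.096]
tool_rot: [2.422, 2.0, 0.0]
ft_force: [0.9, -0.5, -3.7]
grip_width: 0.296
grip_force: 40.0
```

Request:
step_arm(
  targets=[
    [0.05, 0, -0.15, 0, 0, 0, 0],
    [0.05, 0, -0.3, 0, 0, 0, 0],
    [0, 0, -0.4, 0, 0, 0, 0],
    [0, 0, -0.3, 0, 0, 0, 0],
    [0, 0, -0.2, 0, 0, 0, 0],
  ],
)

```text
time: 14.67
position: [0.5264, -0.2015, 0.0815]
tool_rot: [-2.422, -2.0, 0.001]
ft_force: [-0.2, 0.4, -1.6]
grip_width: 0.293
grip_force: 40.0
```

Request:
step_arm(
  targets=[
    [0, 0, 0, 0, 0, 0, 0],
    [0, 0, 0, 0, 0, 0, 0],
    [0, 0, 0, 0, 0, 0, 0],
    [0, 0, 0, 0, 0, 0, 0],
    [0, 0, 0, 0, 0, 0, 0],
  ],
)

```text
time: 15.08
position: [0.527, -0.2017, 0.0826]
tool_rot: [2.422, 2.0, 0.0]
ft_force: [0.0, 0.1, -2.5]
grip_width: 0.295
grip_force: 40.0
```

Request:
step_arm(
  targets=[
    [0, 0, 0, 0, 0, 0, 0],
    [0, 0, 0, 0, 0, 0, 0],
    [0, 0, 0, 0, 0, 0, 0],
    [0, 0, 0, 0, 0, 0, 0],
    [0, 0, 0, 0, 0, 0, 0],
  ],
)

```text
time: 15.5
position: [0.5269, -0.2016, 0.0824]
tool_rot: [2.422, 2.0, 0.0]
ft_force: [-0.2, -0.6, -2.8]
grip_width: 0.298
grip_force: 40.0
```

```bash
python3 - <<'E'
from m import *
from scipy.spatial.transform import Rotation as Ro
s=ctrl.get_state(); T=s["position"][:2]; R=Ro.from_rotvec(s["tool_rot"]).as_matrix(); print(s["position"],R[:,2],np.degrees(np.arctan2(R[1,0],R[0,0])),s["ft_force"],np.abs(s["qd"]).max())
a=np.radians(79.1); ey=np.array([np.cos(a),np.sin(a)]); ex=np.array([ey[1],-ey[0]]); W=np.array([.5272,-.2002])
im,d=snap("scene","s6"); P=cloud("scene",d); m=(P[...,2]>.034)&(P[...,2]<.062)&(np.hypot(P[...,0]-W[0],P[...,1]-W[1])<.085)&(im.min(-1)>90)
p=P[m]; q=p[:,:2]-W; f=q@ex<-.022; g=q@ey>.05
print("x face",np.median(q[f]@ex),np.polyfit(q[f]@ey,q[f]@ex,1),"y face",np.median(q[g]@ey),"z",np.percentile(p[f][:,2],[2,98]))
cv2.imwrite("pics/c6.png",cv2.resize(im[80:230,190:390,::-1],(800,600)))
E
```

```text
[ 0.52687262 -0.20163386  0.08236809] [ 1.05565878e-04 -8.87568668e-05 -9.99999990e-01] 79.0982527465341 [-0.17359501 -0.57310559 -2.79740748] 0.0020808608122015264
x face -0.028340388562462657 [ 0.00708225 -0.02787104] y face 0.05613089057911805 z [0.04029291 0.0614608 ]
```

View pics/c6.png

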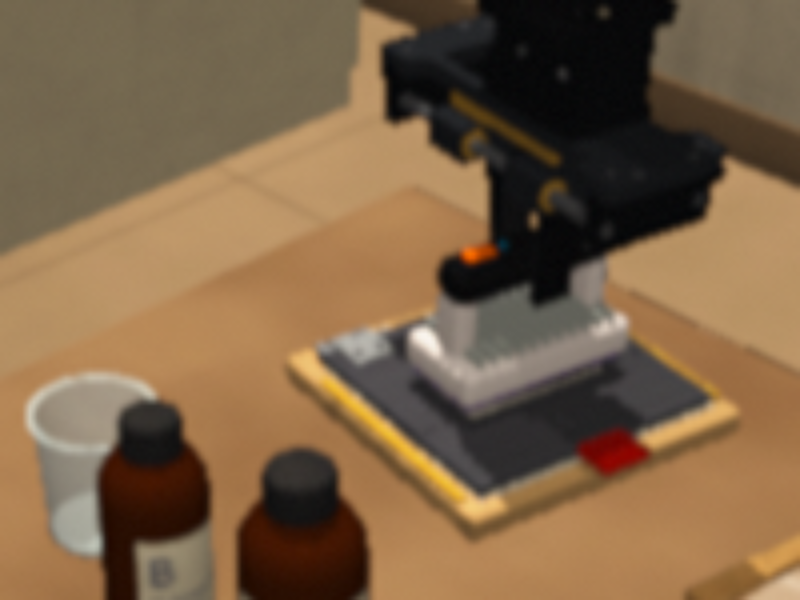

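The lamp is held level above the flat leaf, its head at (520,350), covering the window. The leaf's tab is down at (613,450), and the bottles and beaker are still standing. The head faces are within 1 mm of where they should be, the gap is about 10 mm, and the arm is steady, so I'm handing in.

```bash
python3 -c "
from bench import ctrl
print(ctrl.close_job())"
```

```text
the job is handed in; nothing more can be done
None
```

I handed the job in at about 15.5 s: the leaf is flat on its stop, and the gripper is holding the lamp steady, level and within about 1 mm of centred over the window, about 1 cm above the leaf, with the bottles and beaker undisturbed.

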